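# Set the damper of a fossil dust chamber and hold its glazed lid half open

## Task

I want to put the black fossil molar into the dust chamber. With the lid still shut, turn the damper handle on the suction duct until its pointer stands at the set-mark clip (leave the clip as it is), so that the filter is drawing before any dust can get out; then lift the glazed lid by its knob and hold it 45 degrees open from shut. The gas strut is missing and the lid falls shut if it is let go, so do not let it drop, keep hold of the knob and finish while holding it there; leave the molar, the hand lens and the film can where they stand.

Things in the scene. Friction and masses are not known exactly. Their poses are not given: they have to be found in the camera images.
- chamber: Fixed grey sheet-metal wedge box, 260 (x) x 300 (y) mm, rim 103 mm high in front, 146 mm at the back; origin on the worktop under its middle, front with two black arm ports to its own -x, z up. A duct 64 mm thick, its top 92 mm high, leads from its right wall (own -y) to a grey filter canister 132 mm in diameter and 160 mm tall, axis at own (0, -365 mm).
- lid (a joint): Lid angle in rad: 0 shut (sloping 10 degrees down to the front), 0.785 = 45 degrees open, stop at 1.4. Metal frame 254 x 304 x 10 mm with a clear pane, 0.5 to 0.8 kg. Its front edge rises and swings back about the rear top edge (right-handed about the chamber's +y). No stay: it falls shut from any angle. Lifting at the knob takes 3 to 5 N.
- lid_hinge (a point): Middle of the lid's hinge axis, at the chamber's own (118, 0, 150 mm).
- lid_knob: Black mushroom knob on the middle of the lid's front frame, fixed to it: grip part 30 mm in diameter, 18 mm tall, on a thinner stem; 44 mm tall in all. Origin: middle of its foot, 20 mm from the lid's front edge. z is the knob's axis, square to the lid (leaning 10 degrees to the front when shut, 35 degrees to the back at 45 degrees open); y is along the hinge.
- lid_knob_grip (a point): Middle of the knob's grip part, 30 mm above the lid frame, 237 mm from the hinge axis.
- damper (a joint): Angle of the damper handle in rad: 0 = shut (handle across the duct, pointer to the chamber's front), growing counter-clockwise as seen from above to 1.571 = fully open (pointer along the duct towards the filter). Friction holds it where it is left (about 0.06 N m).
- damper_grip (a point): On the damper handle's vertical axis, 26 mm above the round plate, the height to grip (10 mm below the handle's top). The wing grip is a black bar 48 mm long, 12 mm thick and 31 mm tall, lying along this point's x axis; z up.
- damper_pointer (a point): Tip of the damper handle's thin pointer, 38 mm from the handle's axis in the point's own -x direction, just over the round plate.
- set_mark (a joint): Angle of the set-mark clip round the damper's axis in rad, on the same scale as the damper: the damper is set when both are equal. The clip is clamped and need not be touched.
- set_mark_tip (a point): Pointed inner end of the set-mark, a small dark steel clip 7 mm wide with a brass screw, clamped over the rim of the 100 mm round graduated plate under the damper handle; 38.5 mm from the damper's axis in the point's own -x direction. The clip stands 8 mm above the plate.
- fossil_molar: Black lobed fossil molar, 61 x 93 x 54 mm, standing left of the chamber; origin in the middle of its underside. Leave it.
- lens: Black round hand lens, 44 mm in diameter, 18 mm high, in front of the chamber; origin in the middle of its underside. Leave it.
- film_can: Black film can with a cream lid, 34 mm in diameter, 52 mm tall, in front of the duct; origin in the middle of its underside. Leave it.

How it is judged:
By the outcome, as a careful person would: the job done as asked, in the order asked, and still so for the second after the job is handed in, while the arm keeps its last pose, push and grip.
It also fails if it takes over 54 s, if anything falls off the work surface, if the arm or the gripper's body presses on something with over 40 N, if the wrist force passes 120 N, or if a joint passes its speed limit or range.

## Robot

A 6-joint arm with a two-finger parallel gripper is mounted at the origin on a cart in front of the work surface, level with it; the furniture and walls round the work are solid. World frame = base frame: x ahead of the robot, y to its left, z up, the work surface at z = 0. Lengths are in m, angles in rad, forces in N, time in s.
With the tool pointing down it reaches from about 0.425 to 0.95 m from the base axis. Payload 3.5 kg.
Tool frame: the origin (TCP) lies at the very end of the fingers, on their centre line; the grasp point (between the pads) lies 19 mm behind it; z points along the fingers, y is the line along which they close (so a half turn about z gives the same grasp; the last joint's range is limited). The gripper opens to 85 mm and grips with 20 to 120 N. Pads are 22 mm wide; open, the fingers measure 114 mm over their backs; the gripper's body (76 mm by 85 mm) begins 54 mm behind the grasp point. The pads swing forward as they close: fully open they stand 13 mm farther back than shut.
Start: joints at [-1.347, 0.286, 1.577, -0, 1.279, -0.15], TCP at [0.247, -0.628, 0.231] pointing down, gripper open.
Joint ranges: [-2.77, 2.77], [-0.9, 2.22], [0.21, 2.48], [-1.53, 4.67], [0.24, 2.81], [-2.84, 2.84]. Speed limits (rad/s): [2.79, 2.79, 3.14, 3.14, 3.14, 3.14].

## Interface

Orientations are given as a unit quaternion [w, x, y, z].
In Python, from station import manip gives the robot as it stands. Calls block until the motion is done:
- manip.move_pose(position, orientation): joint-space move of the TCP to a pose.
- manip.line_to(position, frame=None, feed=0.15, until_force=None): straight line of the TCP; frame=None keeps the orientation; feed is the mean speed in m/s. With until_force (N) it stops when the force on the tool has changed by that much, and returns True; else False.
- manip.movej(angles): joint-space move.
- manip.move_gripper(opening, strength=None): opening from 0.0 (shut) to 1.0 (fully open); strength is the grip in N (None keeps the last); returns when the fingers have stopped.
- manip.pause(seconds).
- manip.ik(position, orientation): joint angles nearest the present ones, or None.
- manip.get_obs(): the state.
- manip.grab_frame(name): name is "scene" or "top"; returns (picture, depth): 400x640x3 uint8, blue, green, red; 400x640 float32, m along the optical axis (not along the pixel's ray), 0 where there is no reading.
- manip.calibration(name): a dict with "mtx" (3x3 intrinsics, pixels), "xyz" and "orientation" of the camera in the world. Camera axes: x right, y down, z forward; pixel columns grow to the right and rows downward; lengths in m; the calibration is good to about 2 mm. A picture is of the moment at which its call begins. calibration takes no time and is no camera call.
A pose or a line that the arm cannot do raises manip.IKError and nothing moves.
- manip.close_job(): hands the job in; it is judged then, once.
The state is a dict: "time_s": time; "q": joint angles; "qvel": joint speeds; "joint_efforts": joint torques, N m; "position": TCP position; "eef_rot": TCP orientation; "contact_force": force on the tool from outside, world axes, zero at the start; "moment": the same for the moment, N m; "width": opening from 0.0 (shut) to 1.0 (fully open); "finger_force": force on a finger pad.
Only numpy, scipy, OpenCV 4.12 (cv2) and the standard library are available. Lean on these libraries where they do the work, as an engineer would, in place of code of your own. Each camera call takes 0.05 s, during which the arm holds its last target. There are 200 camera calls.

## Working session

There is one attempt and no reset: what is moved stays moved. The work goes in short steps, each a Python script; the robot and the scene stay as the last script left them, time stands still between calls to the robot, and variables do not carry over. Pictures are saved under pics/ and viewed, at most 10 in all, crops included, and the job is handed in when it is done.

```bash
ls; mkdir -p pics
cat > h.py <<'E'
import numpy as np, cv2
from scipy.spatial.transform import Rotation as R
from station import manip
def Rq(q): return R.from_quat([q[1],q[2],q[3],q[0]])
def qR(r):
    x=r.as_quat(); return [x[3],x[0],x[1],x[2]]
def cloud(name):
    im,d=manip.grab_frame(name); c=manip.calibration(name); K=np.array(c["mtx"])
    v,u=np.mgrid[:400,:640]
    P=np.stack([(u-K[0,2])/K[0,0]*d,(v-K[1,2])/K[1,1]*d,d],-1)
    W=P@Rq(c["orientation"]).as_matrix().T+np.array(c["xyz"])
    W[d==0]=np.nan
    return im,d,W
E
python3 - <<'E'
from h import *
for n in("scene","top"):
    im,d,W=cloud(n); cv2.imwrite(f"pics/{n}0.png",im); np.save(f"{n}0.npy",W)
    c=manip.calibration(n);print(n,c)
print(manip.get_obs())
E
```

```text
pics
scene {'mtx': array([[506.87851318,   0.        , 312.59353851],
       [  0.        , 506.87851318, 198.23339789],
       [  0.        ,   0.        ,   1.        ]]), 'xyz': array([-0.58499287, -0.550066  ,  0.66916433]), 'orientation': array([-0.47022359,  0.72622216, -0.41432378,  0.28253664])}
top {'mtx': array([[386.21258826,   0.        , 318.68008309],
       [  0.        , 386.21258826, 199.69539105],
       [  0.        ,   0.        ,   1.        ]]), 'xyz': array([0.44049604, 0.06983782, 0.94012892]), 'orientation': array([-0.04721893,  0.70887669, -0.70233828,  0.04455497])}
{'time_s': 0.1, 'q': array([-1.34703043e+00,  2.87095619e-01,  1.57802716e+00,  1.98451452e-05,
        1.27861719e+00, -1.50016149e-01]), 'qvel': array([-6.62965317e-05, -6.31973514e-04, -4.53789178e-03, -8.36020158e-04,
        2.11995089e-03, -1.59049390e-03]), 'joint_efforts': array([ 1.49052732e-03, -4.07289040e+01, -2.93699849e+01, -1.08866918e-04,
        3.37820100e-03,  1.74717798e-05]), 'position': array([ 0.24635706, -0.6277977 ,  0.23007501]), 'eef_rot': array([-1.07327915e-03,  9.82586612e-01,  1.85802035e-01, -3.00895567e-05]), 'contact_force': array([ 0.15189501, -0.13505891, -0.45031084]), 'moment': array([ 0.00811737, -0.04179332, -0.05200547]), 'finger_force': 0.0, 'width': 1.0077787232260031}
```

View pics/scene0.png

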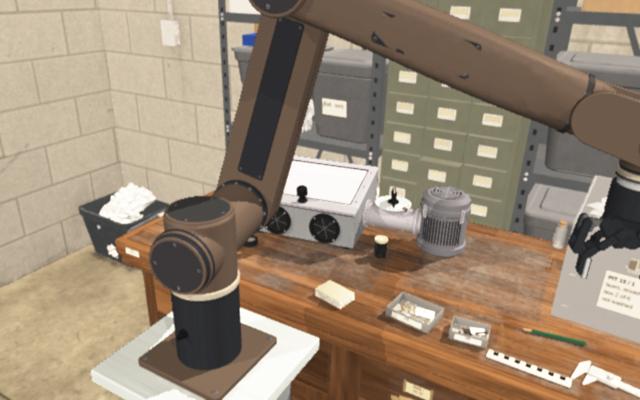

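View pics/top0.png

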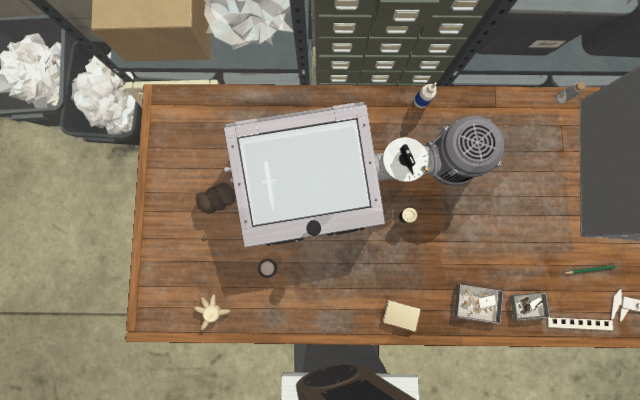

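The top view shows the lid (225–383, 103–245), the knob at (314,228), the damper plate at (406,159) and the canister at (477,142). I'll zoom in on the plate and measure.

Run:
```python
from h import *
im=cv2.imread("pics/top0.png");W=np.load("top0.npy")
c=im[130:190,375:445]; a=cv2.resize(c,None,fx=8,fy=8,interpolation=cv2.INTER_CUBIC)
cv2.imwrite("pics/plate.png",a)
for u,v in [(314,228),(395,170),(398,150),(415,170),(420,150),(477,142),(408,152),(404,166),(392,159)]: print((u,v),W[v,u].round(4))
# plate top points: z levels
s=W[130:190,375:430]; print(np.histogram(s[...,2],bins=np.arange(.06,.16,.004)))
# frame corners of lid / box outline
for u,v in [(230,130),(362,108),(379,218),(248,240),(300,235),(335,231)]: print((u,v),W[v,u].round(4))
k=W[215:242,300:328]; z=k[...,2]; m=z>np.nanmax(z)-.006; print("knob",np.nanmax(z),k[m].mean(0),m.sum())
f=W[110:190,435:510]; m=(f[...,2]>.15)&(f[...,2]<.175); print("can",cv2.minEnclosingCircle(f[m][:,:2].astype(np.float32)),m.sum())
```

```text
(314, 228) [0.4847 0.0822 0.1599]
(395, 170) [ 0.6171 -0.094   0.1046]
(398, 150) [ 0.6623 -0.1013  0.1047]
(415, 170) [ 0.6177 -0.1382  0.1037]
(420, 150) [ 0.6624 -0.1497  0.1062]
(477, 142) [ 0.6661 -0.2541  0.1598]
(408, 152) [ 0.6484 -0.1149  0.1414]
(404, 166) [ 0.6267 -0.1144  0.1026]
(392, 159) [ 0.6413 -0.0873  0.1068]
(array([ 16,  14,  22,  32,  31,  47,  69, 112,  21,   0, 450, 821,  81,
        30,  11,  12,  18,  52,  39,  40,  85,   1,   0,   0]), array([0.06 , 0.064, 0.068, 0.072, 0.076, 0.08 , 0.084, 0.088, 0.092,
       0.096, 0.1  , 0.104, 0.108, 0.112, 0.116, 0.12 , 0.124, 0.128,
       0.132, 0.136, 0.14 , 0.144, 0.148, 0.152, 0.156]))
(230, 130) [0.6887 0.2608 0.156 ]
(362, 108) [ 0.7385 -0.0162  0.1576]
(379, 218) [ 0.5096 -0.0554  0.1189]
(248, 240) [0.4604 0.2223 0.1187]
(300, 235) [0.472  0.1124 0.1169]
(335, 231) [0.4813 0.038  0.1134]
knob 0.1649414707547775 [0.4868238  0.08463638 0.16116741] 130
can ((0.6658682823181152, -0.2532397210597992), 0.05959206447005272) 2228
```

View pics/plate.png

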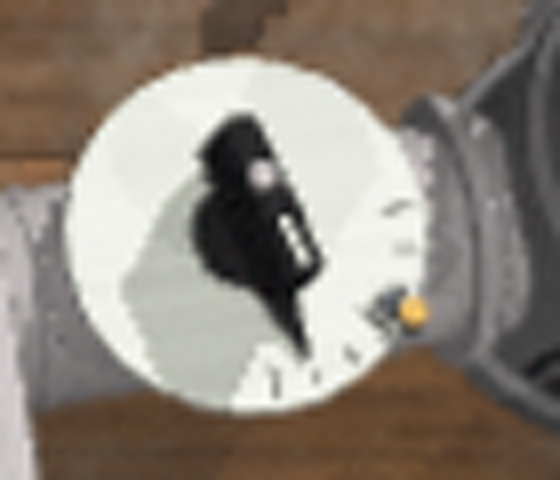

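The pointer tip is at crop (303,355), the clip tip at about (372,312) with its screw at (413,312), and the plate centre at about (247,235). Next I'll compute the angles and check that the grasps are reachable.

```bash
cat >> h.py <<'E'
def ray(name,u,v,z):
    c=manip.calibration(name);K=np.array(c["mtx"]);o=np.array(c["xyz"])
    d=Rq(c["orientation"]).apply([(u-K[0,2])/K[0,0],(v-K[1,2])/K[1,1],1]); return o+d*(z-o[2])/d[2]
def ang(im,W):
    """plate centre from the white disc; returns centre"""
    g=cv2.resize(im[130:190,375:445],None,fx=8,fy=8,interpolation=cv2.INTER_CUBIC)
    m=((g.min(2)>150)).astype(np.uint8); cs,_=cv2.findContours(m,cv2.RETR_EXTERNAL,cv2.CHAIN_APPROX_NONE)
    c=cv2.convexHull(max(cs,key=cv2.contourArea)); return cv2.fitEllipse(c)
def full(x,y): return (x+.5)/8-.5+375,(y+.5)/8-.5+130
CAN=np.array([.6659,-.2532])
def tool(yaw,tilt):
    """tool frame: z down, y along yaw's ey; tilt>0 leans the approach so that tool z points forward"""
    ex=np.array([np.cos(yaw),np.sin(yaw),0]);ey=np.array([-np.sin(yaw),np.cos(yaw),0])
    z=np.sin(tilt)*ex-np.cos(tilt)*np.array([0,0,1]);return R.from_matrix(np.stack([np.cross(ey,z),ey,z],1))
def toolf(yaw,tilt): return tool(yaw,tilt)*R.from_euler("z",np.pi)
E
python3 - <<'E'
from h import *
im=cv2.imread("pics/top0.png");W=np.load("top0.npy")
e=ang(im,W);print(e)
zp=.1045
c=ray("top",*full(*e[0]),zp); print("centre",c, "rad",np.linalg.norm(ray("top",*full(e[0][0]+e[1][0]/2,e[0][1]),zp)-c))
def a(p): d=p-c; return np.degrees(np.arctan2(d[1],d[0])),np.linalg.norm(d[:2])
print("pointer",a(ray("top",*full(303,355),zp+.003)))
print("cliptip",a(ray("top",*full(372,312),zp+.008)),"screw",a(ray("top",*full(413,312),zp+.010)))
# bar top, from depth
s=W[130:190,375:430].reshape(-1,3); b=s[(s[:,2]>.128)&(np.linalg.norm(s[:,:2]-c[:2],axis=1)<.04)]
print("bar",b[:,:2].mean(0),b[:,2].max(),len(b)); ew,ev=np.linalg.eigh(np.cov(b[:,:2].T)); print(np.degrees(np.arctan2(ev[1,1],ev[0,1])))
d=c[:2]-CAN; print("yaw from duct",np.degrees(np.arctan2(-d[0],d[1])),np.linalg.norm(d))
# lid rear/front edges: lid plane fit on metal frame
K=W[90:260,210:400].reshape(-1,3)
m=(K[:,2]>.11)&(K[:,2]<.175)&(K[:,1]>-.08); 
r=cv2.minAreaRect(K[m][:,:2].astype(np.float32));print("box",r)
y=np.radians(9.5)
for t in range(-40,61,10):
  row=[]
  for f in(tool,toolf):
    for p in([.489,.083,.146],[.555,.095,.315]):
      T=f(y,np.radians(t)); q=manip.ik(list(np.array(p)+.019*T.apply([0,0,1])),qR(T)); row.append(None if q is None else np.round(q,2))
  print(t,row)
E
```

```text
((250.30978393554688, 233.00413513183594), (352.8336181640625, 376.0259704589844), 85.52688598632812)
centre [ 0.64281063 -0.11836132  0.1045    ] rad 0.048715636800753394
pointer (np.float64(-159.40338674504858), np.float64(0.03716213070984537))
cliptip (np.float64(-127.44662397771599), np.float64(0.03896277415130694)) screw (np.float64(-120.03571501644417), np.float64(0.04799582194562114))
bar [ 0.64336789 -0.11457923] 0.1447844075106527 152
-155.81464203596045
yaw from duct 9.71691684738447 0.13680127285914737
box ((0.6008174419403076, 0.11116839200258255), (0.26592880487442017, 0.31796780228614807), 9.880393028259277)
-40 [array([ 0.01,  0.39,  1.76, -0.1 ,  1.69, -1.7 ]), array([ 0.03,  0.36,  1.47, -0.1 ,  2.01, -1.72]), array([ 0.01,  0.39,  1.76, -0.1 ,  1.69,  1.44]), array([ 0.03,  0.36,  1.47, -0.1 ,  2.01,  1.42])]
-30 [array([ 0.  ,  0.29,  1.83, -0.08,  1.53, -1.71]), array([ 0.02,  0.27,  1.53, -0.08,  1.86, -1.72]), array([ 0.  ,  0.29,  1.83, -0.08,  1.53,  1.43]), array([ 0.02,  0.27,  1.53, -0.08,  1.86,  1.42])]
-20 [array([-0.01,  0.19,  1.92, -0.06,  1.37, -1.72
[... 940 characters left out ...]
ray([-0.04, -0.18,  1.97,  0.08,  1.01,  1.33])]
30 [array([-0.1 , -0.24,  2.38,  0.27,  0.51, -2.04]), array([-0.06, -0.26,  2.07,  0.15,  0.83, -1.87]), array([-0.1 , -0.24,  2.38,  0.27,  0.51,  1.1 ]), array([-0.06, -0.26,  2.07,  0.15,  0.83,  1.28])]
40 [array([-0.13, -0.29,  2.46,  0.58,  0.34, -2.35]), array([-0.07, -0.33,  2.17,  0.26,  0.64, -1.97]), array([-0.13, -0.29,  2.46,  0.58,  0.34,  0.79]), array([-0.07, -0.33,  2.17,  0.26,  0.64,  1.18])]
50 [None, array([-0.09, -0.39,  2.26,  0.46,  0.46, -2.15]), None, array([-0.09, -0.39,  2.26,  0.46,  0.46,  0.99])]
60 [None, array([-0.11, -0.42,  2.34,  0.9 ,  0.31, -2.59]), None, array([-0.11, -0.42,  2.34,  0.9 ,  0.31,  0.55])]
```

Run:
```python
from h import *
C=np.array([.6428,-.1184]);zp=.1045;y=np.radians(22)
T=tool(y,0);q=manip.ik([*C,.25],qR(T));T2=toolf(y,0);q2=manip.ik([*C,.25],qR(T2));print(q,q2)
if abs(q2[5])<abs(q[5]): T=T2;print("flip")
manip.line_to([.35,-.38,.33],feed=.3)
manip.move_pose([*C,.25],qR(T))
manip.move_gripper(.5,25)
im,d,W=cloud("top"); cv2.imwrite("pics/chk.png",im)
print(manip.line_to([*C,zp+.012],feed=.12,until_force=8))
o=manip.get_obs();print(o["position"],o["contact_force"],o["time_s"])
manip.move_gripper(0,25)
o=manip.get_obs();print(o["position"],o["contact_force"],o["moment"],o["width"],o["finger_force"],o["time_s"],o["q"])
im,d,W=cloud("scene"); cv2.imwrite("pics/s1.png",cv2.resize(im[150:270,320:500],None,fx=4,fy=4,interpolation=cv2.INTER_CUBIC))
```

```text
[-3.37144896e-01  2.26652621e-01  1.61434953e+00 -4.44089210e-16
  1.30059050e+00 -2.29191366e+00] [-3.37144896e-01  2.26652621e-01  1.61434953e+00 -4.44089210e-16
  1.30059050e+00  8.49678995e-01]
flip
False
[ 0.64357764 -0.1186503   0.11776327] [-0.48341698  0.91927943  0.58869906] 4.5
[ 0.64232821 -0.11534902  0.11780891] [-4.49154805  8.32519845  6.73798079] [ 1.22663612  0.4851851  -0.02928649] 0.13024359524855808 29.361162185668945 4.875 [-0.3348395   0.34838006  1.71640576  0.00562615  1.08065514  0.84998254]
```

View pics/s1.png

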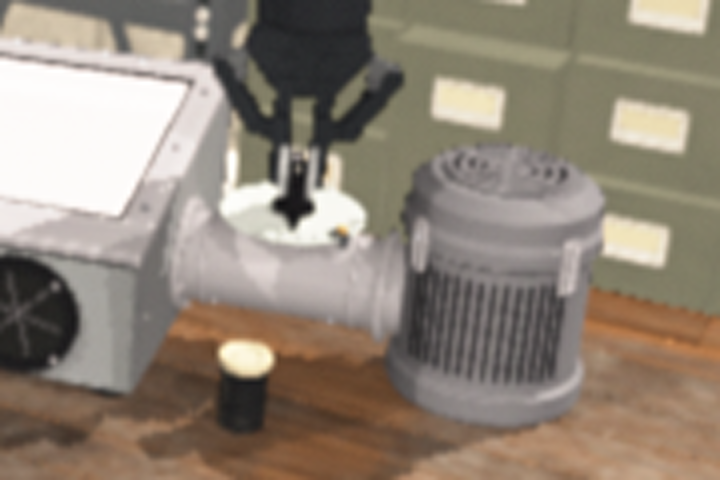

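The wing is gripped, 11 mm wide and centred near y=-0.115. I'll turn it to just short of the clip estimate, release, lift and compare.

```bash
cat >> h.py <<'E'
C=np.array([.6427,-.1150]);ZG=.1165
def look(tag):
    im,d,W=cloud("top"); cv2.imwrite(f"pics/top_{tag}.png",im)
    a=cv2.resize(im[130:190,375:445],None,fx=8,fy=8,interpolation=cv2.INTER_CUBIC)
    im,d,W=cloud("scene"); b=cv2.resize(im[190:215,370:415],None,fx=12,fy=12,interpolation=cv2.INTER_CUBIC)
    out=np.zeros((600,800,3),np.uint8); out[:300,:540]=b; out[300:,:]=0
    s=cv2.resize(a[20:440,40:460],(600,600)); o=np.zeros((600,800,3),np.uint8); o[:,:600]=s; o[:111,600:800]=cv2.resize(b,(200,111)); 
    cv2.imwrite(f"pics/look_{tag}.png",o)
E
python3 - <<'E'
from h import *
for a in (22,30,39,48,56):
    manip.line_to([*C,ZG],qR(toolf(np.radians(a),0)),feed=.15)
o=manip.get_obs();print(o["position"],o["contact_force"],o["moment"],o["width"],o["time_s"],Rq(o["eef_rot"]).apply([1,0,0]))
manip.move_gripper(.5)
manip.line_to([*C,.23],feed=.15)
m=[.46,-.10,.33]
manip.move_pose(m,qR(toolf(np.radians(30),0)))
o=manip.get_obs();print(o["time_s"])
look("a")
E
```

```text
[ 0.64209273 -0.11483564  0.11779382] [-5.60564532  0.6931394   7.28889767] [0.24580697 0.89762875 0.07101526] 0.13280936746861374 6.375 [ 5.58859731e-01  8.29262052e-01 -5.00565729e-04]
8.5417
```

View pics/look_a.png

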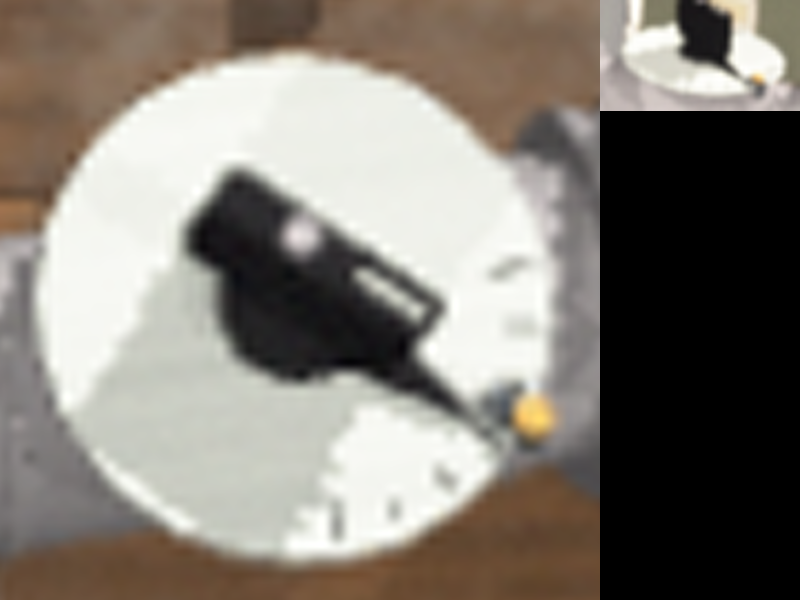

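The pointer lies just short of (below) the clip; the screw is at (535,415) and the pointer tip at about (465–500,420–440). I'll overlay projected models to measure the gap.

```bash
cat > ov.py <<'E'
from h import *
def proj(P):
    c=manip.calibration("top");r=Rq(c["orientation"]).inv()
    return cv2.projectPoints(np.float64(P),r.as_rotvec(),-r.apply(c["xyz"]),np.float64(c["mtx"]),None)[0][:,0]
def overlay(tag,handle,clips,S=14,x0=384,y0=136,w=57,h=42):
    im=cv2.imread(f"pics/{tag}.png"); zp=.1045; t=np.linspace(0,2*np.pi,90)
    circ=np.c_[C[0]+.05*np.cos(t),C[1]+.05*np.sin(t),t*0+zp]
    # pixel offset by matching disc border gradient
    g=im.min(2).astype(np.float32); best=max((sum(np.float32([cv2.getRectSubPix(g,(1,1),tuple(map(float,p*.94+c0*.06+o)))[0,0]-cv2.getRectSubPix(g,(1,1),tuple(map(float,p*1.06-c0*.06+o)))[0,0] for p in P])),tuple(o)) for P in [proj(circ)] for c0 in [P.mean(0)] for o in [np.array([a,b]) for a in np.arange(-3,3.1,.25) for b in np.arange(-3,3.1,.25)])
    off=np.array(best[1]); print("offset px",off)
    A=cv2.resize(im[y0:y0+h,x0:x0+w],None,fx=S,fy=S,interpolation=cv2.INTER_CUBIC)
    def dr(P,col,closed=True):
        q=((proj(P)+off-[x0,y0]+.5)*S-.5); cv2.polylines(A,[np.int32(q.round())],closed,col,1,cv2.LINE_AA)
    def box(a,r1,r2,hw,z):
        u=-np.array([np.cos(a),np.sin(a)]);v=np.array([-u[1],u[0]])
        return [np.r_[C+u*r+v*s,zp+z] for r,s in((r1,-hw),(r2,-hw),(r2,hw),(r1,hw))]
    dr(circ,(0,160,0)); a=np.radians(handle)
    dr(box(a,-.024,.024,.006,.036),(255,0,255)); dr(box(a,.0,.038,.0002,.003),(255,255,0))
    for cd,col in clips:
        a=np.radians(cd);dr(box(a,.0385,.054,.0035,.008),col);dr(box(a,.0385,.0386,.0035,0),col)
    return A,off
E
python3 - <<'E'
from ov import *
A,_=overlay("top_a",56,[(57,(0,0,255)),(65,(0,255,255))]); cv2.imwrite("pics/ov1.png",A); print(A.shape)
E
```

```text
offset px [1.   0.25]
(588, 798, 3)
```

View pics/ov1.png

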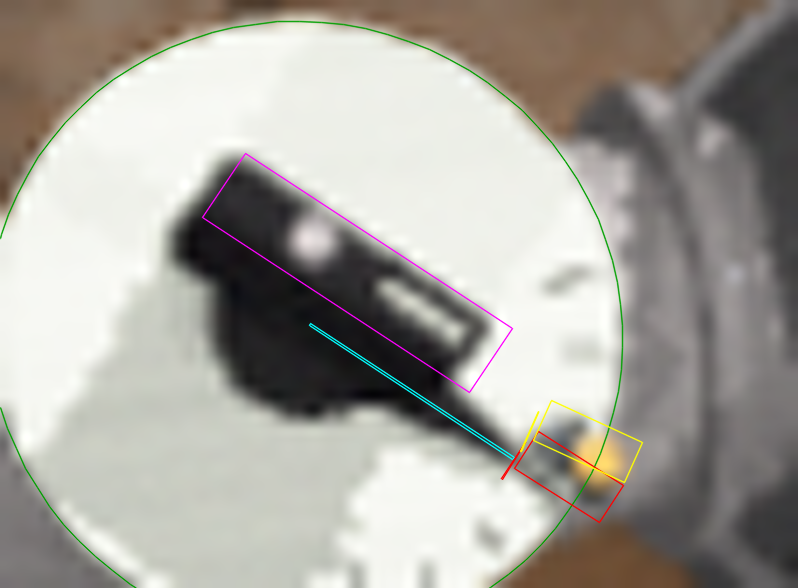

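The bar matches the 56° model. The clip screw and body sit at about 62°, with its shadow down-left. I'll regrip, turn to 62°, and view both pictures enlarged.

```bash
cat > turn.py <<'E'
from ov import *
def turn(a0,a1,tag):
    manip.move_pose([*C,.2],qR(toolf(np.radians(a0),0)))
    manip.line_to([*C,ZG],feed=.12); manip.move_gripper(0,25)
    for a in np.linspace(a0,a1,3)[1:]: manip.line_to([*C,ZG],qR(toolf(np.radians(a),0)),feed=.1)
    o=manip.get_obs(); x=Rq(o["eef_rot"]).apply([1,0,0]); print(o["position"],o["contact_force"],o["moment"],o["width"],np.degrees(np.arctan2(x[1],x[0])))
    manip.move_gripper(.5); manip.line_to([*C,.22],feed=.2)
    manip.move_pose([.46,-.10,.33],qR(toolf(np.radians(30),0)))
    im,d,W=cloud("top"); cv2.imwrite(f"pics/{tag}.png",im); print(manip.get_obs()["time_s"])
E
python3 - <<'E'
from turn import *
turn(56,62,"top_b")
k=dict(S=22,x0=410,y0=156,w=18,h=25)
A,_=overlay("top0",62,[(62,(0,0,255))],**k);B,_=overlay("top_b",62,[],**k)
cv2.imwrite("pics/ov2.png",np.hstack([A,B]))
E
```

```text
[ 0.64226574 -0.11442041  0.11789174] [-3.77384077  2.01484304  5.85944514] [0.36069374 0.75329078 0.02587757] 0.13428630441414843 62.037152076208514
13.2583
offset px [1.25 0.25]
offset px [1.   0.25]
```

View pics/ov2.png

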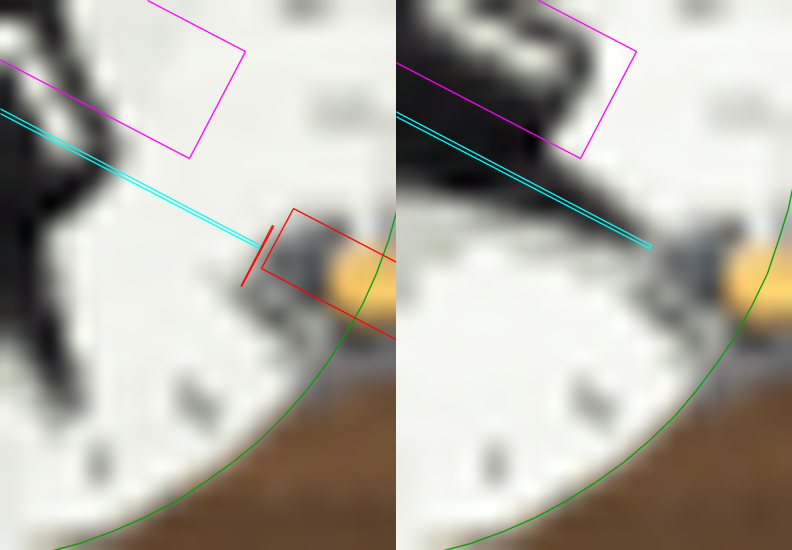

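Run:
```python
from ov import *
from scipy.optimize import least_squares
from scipy.ndimage import map_coordinates
zp=.1045
for tag in("top0","top_a","top_b"):
    im=cv2.imread(f"pics/{tag}.png").astype(float); b=im[...,0]
    pts=[]
    for t in np.radians(np.arange(0,360,4)):
        r=np.linspace(.042,.058,65);P=proj(np.c_[C[0]+r*np.cos(t),C[1]+r*np.sin(t),r*0+zp])+[.75,.5]
        v=map_coordinates(b,[P[:,1],P[:,0]],order=1)
        if v[:12].min()<170 or v[-12:].max()>110: continue   # white disc against wood only
        i=np.argmax(v<(v[:12].mean()+v[-12:].mean())/2); pts.append(P[i])
    pts=np.array(pts)
    # fit: world disc centre in camera frame (x,y), radius fixed 50 mm
    wp=np.array([ray("top",u,v,zp)[:2] for u,v in pts])
    f=least_squares(lambda p:np.hypot(*(wp-p[:2]).T)-.05,[*C],loss="soft_l1",f_scale=.0005); c=f.x
    g=least_squares(lambda p:np.hypot(*(wp-p[:2]).T)-p[2],[*C,.05],loss="soft_l1",f_scale=.0005).x
    hsv=cv2.cvtColor(im.astype(np.uint8),cv2.COLOR_BGR2HSV)[155:180,412:435].astype(float)
    s=im[155:180,412:435]; w=np.clip(s[...,2]-s[...,0]-80,0,None); vv,uu=np.mgrid[155:180,412:435]
    # exclude wood: keep near the screw peak
    w*=np.hypot(uu-426,vv-168.6)<4; u,v=(w*uu).sum()/w.sum(),(w*vv).sum()/w.sum()
    for cc in(c,g[:2]):
        out=[]
        for dz in(.008,.010,.012):
            d=ray("top",u,v,zp+dz)[:2]-cc; out.append((round(np.degrees(np.arctan2(-d[1],-d[0])),1),round(np.hypot(*d),4)))
        print(tag,len(pts),cc,g[2],(u.round(2),v.round(2)),out)
```

```text
top0 57 [ 0.64239878 -0.11707825] 0.050168702295216305 (np.float64(426.13), np.float64(168.44)) [(np.float64(62.1), np.float64(0.049)), (np.float64(61.3), np.float64(0.0487)), (np.float64(60.6), np.float64(0.0484))]
top0 57 [ 0.64237821 -0.11712177] 0.050168702295216305 (np.float64(426.13), np.float64(168.44)) [(np.float64(62.1), np.float64(0.0489)), (np.float64(61.3), np.float64(0.0486)), (np.float64(60.6), np.float64(0.0483))]
top_a 56 [ 0.64232636 -0.11697944] 0.05021876365570624 (np.float64(426.1), np.float64(168.46)) [(np.float64(62.2), np.float64(0.049)), (np.float64(61.4), np.float64(0.0487)), (np.float64(60.6), np.float64(0.0484))]
top_a 56 [ 0.6423067  -0.11702778] 0.05021876365570624 (np.float64(426.1), np.float64(168.46)) [(np.float64(62.1), np.float64(0.0489)), (np.float64(61.4), np.float64(0.0486)), (np.float64(60.6), np.float64(0.0484))]
top_b 56 [ 0.64231721 -0.11698498] 0.050208529163246786 (np.float64(426.1), np.float64(168.45)) [(np.float64(62.2), np.float64(0.049)), (np.float64(61.4), np.float64(0.0487)), (np.float64(60.7), np.float64(0.0484))]
top_b 56 [ 0.6422987  -0.11703055] 0.050208529163246786 (np.float64(426.1), np.float64(168.45)) [(np.float64(62.2), np.float64(0.0489)), (np.float64(61.4), np.float64(0.0486)), (np.float64(60.7), np.float64(0.0484))]
```

The clip is at about 61.5° against the handle at 62°, so the damper is set. Now the lid.

```bash
cat > lid.py <<'E'
from h import *
Y=np.radians(9.75);EX=np.array([np.cos(Y),np.sin(Y),0]);Z=np.array([0,0,1.])
H=np.array([.721,.128,.150]);RG=.237
def pose(th,back=0,off=0):
    """TCP pose with the pads on the knob at lid angle th (deg)"""
    a=np.radians(th-1);T=toolf(Y,np.radians(10-th));g=H+RG*(-np.cos(a)*EX+np.sin(a)*Z)
    return g+T.apply([0,0,.018-back])+off,qR(T)
E
python3 - <<'E'
from lid import *
p,q=pose(0,.11); manip.move_pose(p,q); manip.move_gripper(.75,60)
p,q=pose(0); print(manip.line_to(p,q,feed=.08,until_force=8),p)
o=manip.get_obs();print(o["position"],o["contact_force"],o["width"])
manip.move_gripper(0,60)
o=manip.get_obs();print(o["position"],o["contact_force"],o["moment"],o["width"],o["finger_force"],o["time_s"])
im,d,W=cloud("scene"); A=cv2.resize(im[140:260,220:400],None,fx=4,fy=4,interpolation=cv2.INTER_CUBIC); cv2.imwrite("pics/k1.png",A)
E
```

```text
False [0.49053931 0.08839961 0.12813724]
[0.49093157 0.088406   0.12878124] [ 0.15835475 -0.3045569  -0.53199134] 0.7509644238098953
[0.49099866 0.08642996 0.12904447] [-2.9511225  -8.20406532  3.88429247] [-1.19974133  0.35880623 -0.2728775 ] 0.3255304902852656 58.854046193591785 16.3833
```

View pics/k1.png

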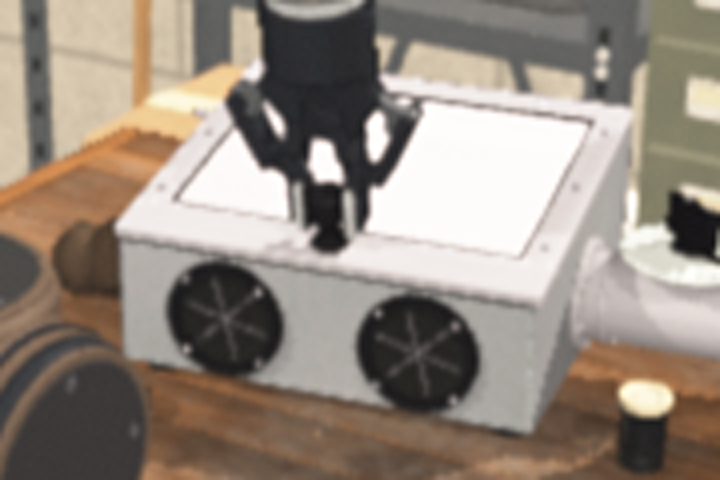

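Pads hold the knob at about 30 mm. Lifting along the arc.

```bash
cat >> lid.py <<'E'
OFF=np.array([0,-.0022,0])
def go(ths,feed=.07):
    for t in ths:
        p,q=pose(t,0,OFF); manip.line_to(p,q,feed=feed)
        o=manip.get_obs(); print(t,(o["position"]-p).round(4),o["contact_force"].round(1),o["width"].round(4),round(o["time_s"],1))
        if np.linalg.norm(o["contact_force"])>30: print("stop");break
E
python3 - <<'E'
from lid import *
manip.move_gripper(0,80)
go(range(5,46,5))
manip.pause(.3)
print(manip.get_obs()["contact_force"])
im,d,W=cloud("top"); cv2.imwrite("pics/topL.png",im); np.save("topL.npy",W)
im,d,W=cloud("scene"); cv2.imwrite("pics/sL.png",im); np.save("sL.npy",W)
E
```

```text
Traceback (most recent call last):
  File "lid.py", line 12, in go
    o=manip.get_obs(); print(t,(o["position"]-p).round(4),o["contact_force"].round(1),o["width"].round(4),round(o["time_s"],1))
                                                                                      ^^^^^^^^^^^^^^^^
AttributeError: 'float' object has no attribute 'round'
```

```bash
sed -i 's/o\["width"\].round(4)/round(o["width"],4)/' lid.py
python3 - <<'E'
from lid import *
go(range(10,46,5))
manip.pause(.3)
print(manip.get_obs()["contact_force"])
im,d,W=cloud("top"); cv2.imwrite("pics/topL.png",im); np.save("topL.npy",W)
im,d,W=cloud("scene"); cv2.imwrite("pics/sL.png",im); np.save("sL.npy",W)
E
```

```text
10 [ 0.0003  0.0002 -0.0009] [ 4.2  3.4 -4.6] 0.319 17.5
15 [ 0.0002  0.0002 -0.0011] [ 4.8  4.1 -5.4] 0.32 18.0
20 [ 0.      0.0002 -0.0014] [ 5.1  4.2 -5.7] 0.3252 18.4
25 [-0.0001  0.0002 -0.0017] [ 5.   3.6 -6.3] 0.3195 18.9
30 [-0.0003  0.0002 -0.0018] [ 3.9  4.3 -6.4] 0.3235 19.3
35 [-0.0004  0.0002 -0.0018] [ 3.4  3.7 -6.9] 0.3235 19.7
40 [-0.0004  0.0003 -0.0017] [ 2.2  4.1 -6.9] 0.3207 20.2
45 [-0.0004  0.0003 -0.0016] [ 3.   5.8 -6.5] 0.3192 20.6
[ 2.56865701  4.0403512  -6.76950322]
```

View pics/topL.png

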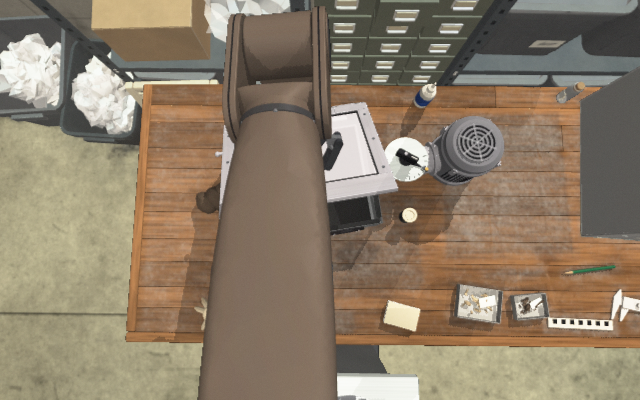

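The top view shows the lid raised, its right frame strip running from (365,108) to (392,188), and the damper pointer at the clip. I'll check the angle from depth.

Run:
```python
from lid import *
def an(W,im,reg):
    v0,v1,u0,u1=reg; s=W[v0:v1,u0:u1].reshape(-1,3); s=s[np.isfinite(s[:,0])]
    EY=np.array([-EX[1],EX[0],0]); r=s-H; x,y,z=r@EX,r@EY,r[:,2]
    best=None; rng=np.random.default_rng(0)
    m0=(x<.01)&(x>-.2)&(z>.0)&(abs(y)<.16); P=s[m0]
    for _ in range(600):
        a,b,c=P[rng.choice(len(P),3,False)]; n=np.cross(b-a,c-a)
        if np.linalg.norm(n)<1e-6: continue
        n/=np.linalg.norm(n); k=abs((P-a)@n)<.002
        if best is None or k.sum()>best.sum(): best=k
    Q=P[best]; n=np.linalg.svd(Q-Q.mean(0))[2][2]; n*=np.sign(n[2])
    print(len(P),best.sum(),"n own",n@EX,n@EY,n[2],"open deg",10+np.degrees(np.arctan2(n@EX,n[2])))
an(np.load("topL.npy"),None,(95,200,328,400))
W0=np.load("top0.npy");s=W0[95:250,220:390].reshape(-1,3)
r=s-H;m=(r@EX<0)&(r@EX>-.25)&(r[:,2]>-.045)&(r[:,2]<.015);Q=s[m]
A=np.c_[Q@EX,Q@[-EX[1],EX[0],0],np.ones(len(Q))];print("shut slope",np.degrees(np.arctan(np.linalg.lstsq(A,Q[:,2],rcond=None)[0][:2])))
o=manip.get_obs();T=Rq(o["eef_rot"]);g=o["position"]-T.apply([0,0,.018])-OFF-H
print("kin",1+np.degrees(np.arctan2(g[2],-g@EX)),np.hypot(g[2],g@EX),"tool tilt",10+np.degrees(np.arcsin(-T.apply([0,0,1])@EX)))
```

```text
4764 2871 n own 0.5784673324627616 0.05170760509903838 0.8140650274077242 open deg 45.39726093057194
shut slope [9.4157085  0.14883165]
kin 44.59475399013864 0.23609847845526932 tool tilt 44.99982955962439
```

Run:
```python
from station import manip
print(manip.get_obs()["finger_force"]); print(manip.close_job())
```

```text
79.29237113334239
the job is handed in; nothing more can be done
None
```

I set the damper pointer at the set-mark clip (within about 1°) while the lid was shut, then lifted the lid to about 45° and handed in still gripping the knob, without touching the molar, lens or film can.

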